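# Hang the washed pestle in the stand's ring

### The job

The washed porcelain pestle lies in the sloping plywood cradle: hang it up to dry in the small steel ring of the green laboratory stand, handle down through the ring, with its head resting fully on the ring and the pestle hanging upright. Lower it in and let go only when the head sits on the ring, as porcelain must not be dropped; leave the mortar and the beaker where they stand.

Things in the scene. Friction and masses are not known exactly. Their poses are not given: they have to be found in the camera images.
- pestle_mid (a point): White porcelain pestle, about 140 g, round, 152 mm long. Point on its axis, 76 mm from either end; its z axis points from the handle's tip to the head. Handle 15 mm in diameter, 110 mm long, bevelled to 12 mm over the last 3 mm. It starts in the cradle, head uppermost, its axis 30 degrees above level.
- pestle_head (a point): The pestle's head: 34 mm in diameter, 42 mm long; it meets the handle in a flat shoulder, from where it is cylindrical for 32 mm. Point on the axis, 26 mm above the shoulder and 60 mm from the pestle's middle; z as for the pestle.
- cradle: Fixed plywood cradle: base 150 x 50 x 8 mm, two V-notched supports under the handle, a stop at the handle's end; nothing wider than 50 mm. Origin at bench level. The pestle lies above its x axis: handle's tip at x = +60 mm, 32 mm above the bench, rising to the head's end at x = -72 mm, 108 mm up. The whole head is clear of the cradle.
- stand: Fixed green stand, z up, with a level rigid steel ring: bore 19, outside 30, 8 mm high. Origin on the bench, below the ring's usual place. The ring was clamped by hand and its exact place is not reported: its centre is at y = 0 in this frame and anywhere from x = -10 to +10 mm, its top face anywhere from 135 to 165 mm above the bench.
- stand_rod (a point): Foot of the stand's rod, 120 mm from the stand's origin along its x axis: upright, 12 mm in diameter, top 284 mm above the bench. A green boss head on it carries the ring's level arm (8 mm thick, along the stand's x axis). Base plate 14 mm thick, 200 x 130 mm, from x = -40 to +160 mm in the stand's frame.
- mortar_mid (a point): White porcelain bowl (mortar), loose, 100 mm across and 55 mm high; point at its centre, half-way up. Bystander.
- beaker_mid (a point): Clear plastic beaker, loose, 68 mm across and 90 mm high; point at its centre, half-way up. Bystander.
There are look-alikes about, which are no part of the job. Of the things that look like the part that bears pestle_mid, the largest one is meant.

How it is judged:
On the way:
1. the pestle is lifted clear, more upright than lying, head up (axis within 30 degrees of vertical, its middle more than 170 mm above the bench) (angle between pestle_mid's own z axis and vertical below 0.52 rad and height (world z) of pestle_mid above 0.17 m), for 0.1 s.
At the end, for the whole second after the job is handed in: The pestle hangs at rest and released in the stand's ring, head up, its axis within 5 degrees of vertical, its middle within 4 mm of the ring arm's line and 14 mm of the stand's origin along it, at the height it has with the shoulder on the ring (98 to 134 mm above the bench) (angle between pestle_mid's own z axis and vertical below 0.09 rad and x of pestle_mid in the frame of stand between -0.014 and 0.014 m and y of pestle_mid in the frame of stand between -0.004 and 0.004 m and height (world z) of pestle_mid between 0.098 and 0.134 m and linear speed of pestle below 0.02 m/s and contact force between the fingers and pestle below 0.1 N); the robot touches nothing.
It fails at once if the pestle is dropped: it moves faster than 0.4 m/s while the fingers do not hold it (contact force between the fingers and pestle below 0.1 N and linear speed of pestle above 0.4 m/s).
It fails at once if the mortar is moved by more than 20 mm (distance of mortar_mid from where it was at the start of the episode above 0.02 m).
It fails at once if the beaker is moved by more than 20 mm (distance of beaker_mid from where it was at the start of the episode above 0.02 m).
It also fails if it takes over 67 s, if anything falls off the work surface, if the arm or the gripper's body presses on something with over 40 N, if the wrist force passes 120 N, or if a joint passes its speed limit or range.

### The arm

A 6-joint arm with a two-finger parallel gripper is mounted at the origin on the work surface. World frame = base frame: x ahead of the robot, y to its left, z up, the work surface at z = 0. Lengths are in m, angles in rad, forces in N, time in s.
With the tool pointing down it reaches from about 0.25 to 0.775 m from the base axis. Payload 4 kg.
Tool frame: the origin (TCP) lies midway between the tips of the shut fingers; the grasp point (between the pads) lies 19 mm behind it (robot.pinch_z is the distance from the TCP to the grasp point, in m); x points along the fingers, y is the direction in which the jaws open and shut, and the axes are right-handed (so a half turn about x gives the same grasp; the last joint's range is limited). The gripper opens to 94 mm and grips with 3 to 60 N. Pads are 16 mm wide; open, the fingers measure 119 mm over their backs; the gripper's body (75 mm by 177 mm) begins 78 mm behind the grasp point.
Start: joints at [-1.232, 0.087, 1.371, -0, 1.684, -0.103], TCP at [0.235, -0.497, 0.206] pointing down, gripper open.
Joint ranges: [-3.1, 3.1], [-0.76, 2.03], [0.27, 2.55], [-1.08, 4.22], [0.17, 2.65], [-2.57, 2.57]. Speed limits (rad/s): [2.79, 2.79, 3.14, 3.14, 3.14, 3.14].

### API

Orientations are given as [roll, pitch, yaw] about the fixed x, y, z axes, in that order (R = Rz(yaw) Ry(pitch) Rx(roll)).
In Python, from bench import robot, imaging gives the robot as it stands. The module is installed in compiled form; this text tells all that it offers.
- The arm moves only by the tool drive_tool, never from a script. Its argument "commands" is a list that holds one entry, the list of rows, each a list of 4 numbers: the shift along the tool's x, y, z as a fraction of full scale, then the turn about the tool's x as a fraction of full scale. A call has 1 to 20 rows; each row shifts and turns the commanded pose from where the row before left it, along the tool's axes as they then stand; what a row does not reach is not made up. Full scale, the value 1, is 0.25 m for a shift and 360 degrees for a turn. A row lasts 1/10 s, in which the tool goes at most 50 mm and 8.59 degrees, less where a joint would pass 70% of its speed; a pose out of reach is approached as far as the arm can. A call with a number of a shift or a turn outside -1 to 1 is refused whole. A call with a gripper value outside its range is refused whole. "grip" is the opening, from 0 (shut) to 1 (fully open), set as the call begins (left out, the last holds). The fingers move at their own pace and stop on an object; the grip force is fixed at half the most. Time passes only in rows, so rows that do not move let the fingers close. It gives the time, the measured TCP pose, the force and the opening at its end, in the units of the state.
- robot.get_obs(): the state, without advancing time (a new reading comes with each control period).
- imaging.snapshot(name): name is "side" or "top"; returns a dict with "pixels" (420x560x3 uint8, red, green, blue), "z_map" (420x560 float32, m along the optical axis (not along the pixel's ray), 0 where there is no reading), "mtx" (3x3 intrinsics, pixels), "k1" (the pictures are not rectified: a ray, as slopes to the right and down, at radius r is drawn at 1 + k1 r^2 times it, then the intrinsics apply), "extrinsics" (4x4, takes a point from world to camera coordinates). Camera axes: x right, y up, looking along -z (the intrinsics and any distortion apply to the point x, -y, -z); pixel columns grow to the right and rows downward; lengths in m; the calibration is good to about 2 mm. A picture is of the moment at which its call begins.
- robot.close_job(): hands the job in, once; it reports no verdict.
The state is a dict: "time": time; "joint_positions": joint angles; "qvel": joint speeds; "joint_torque": joint torques, N m; "tool_pos": TCP position; "ee_rot": TCP orientation; "wrist_force": force on the tool from outside, world axes, zero at the start; "wrist_torque": the same for the moment, N m; "width": finger opening in m.
Only numpy, scipy, OpenCV 4.12 (cv2) and the standard library are available. Lean on these libraries where they do the work, as an engineer would, in place of code of your own. Each camera call takes 0.05 s, during which the arm holds its last target.

## Working session

There is one attempt and no reset: what is moved stays moved. The work goes in short steps, Python scripts to look and compute and a tool call to move; the robot and the scene stay as the last step left them, time stands still between calls to the robot, and variables do not carry over. Pictures are saved under pics/ and viewed, and the job is handed in when it is done.

Besides the shell and the picture viewer there is one more tool, called after "Call:" as name(argument=value, ...) on one line, values as JSON. drive_tool: Moves the arm, as the interface text tells. Shift numbers are shares of 0.25 m and turn numbers shares of 360 degrees, none past 1 either way. Its arguments: {"type":"object","properties":{"commands":{"type":"array","items":{"type":"array","items":{"type":"array","items":{"type":"number","minimum":-1,"maximum":1}}}},"grip":{"type":"number"}},"required":["commands"]}

```bash
mkdir -p pics; ls; cat > h.py <<'E'
import numpy as np, cv2
from bench import robot, imaging
def snap(n,tag):
    s=imaging.snapshot(n); np.savez(f'{tag}.npz',**s)
    cv2.imwrite(f'pics/{tag}.png',cv2.cvtColor(s['pixels'],cv2.COLOR_RGB2BGR)); return s
E
python3 - <<'E'
from h import *
print(robot.get_obs())
for n in('side','top'):
    s=snap(n,n+'0'); print(n,s['mtx'],s['k1'],s['extrinsics'])
E
```

```text
pics
{'time': 0.0, 'joint_positions': array([-1.23211643e+00,  8.79490775e-02,  1.37226310e+00,  5.49385132e-05,
        1.68359750e+00, -1.03113656e-01]), 'qvel': array([ 0.0009142 , -0.00102723,  0.00026123, -0.00031885,  0.0004314 ,
        0.00033081]), 'joint_torque': array([-2.15231994e-03, -3.40184963e+01, -3.02433443e+01,  7.15267262e-02,
        3.29796073e-02, -1.57827499e-04]), 'tool_pos': array([ 0.23498026, -0.49666424,  0.20430294]), 'ee_rot': array([-1.69853393,  1.56857863,  1.8848584 ]), 'wrist_force': array([-0.30511475, -0.36115431, -0.28089343]), 'wrist_torque': array([-0.00254487, -0.03561995,  0.01391163]), 'width': 0.09399564644666479}
side [[381.01458923   0.         281.89908807]
 [  0.         381.01458923 213.58601376]
 [  0.           0.           1.        ]] -0.08406423521347167 [[ 0.91336466 -0.40713256 -0.00284196 -0.52802185]
 [ 0.20602528  0.45615575  0.86572254 -0.24286586]
 [-0.35116746 -0.79130589  0.50051614 -0.61823291]
 [ 0.          0.          0.          1.        ]]
top [[519.28416766   0.         280.84367794]
 [  0.         519.28416766 212.15076988]
 [  0.           0.           1.        ]] -0.20050323783788973 [[ 0.04562039 -0.99895661  0.0021166   0.0951316 ]
 [ 0.97741441  0.04507406  0.20646891 -0.60697808]
 [-0.20634888 -0.0073504   0.97845087 -1.38698418]
 [ 0.          0.          0.          1.        ]]
```

View pics/side0.png

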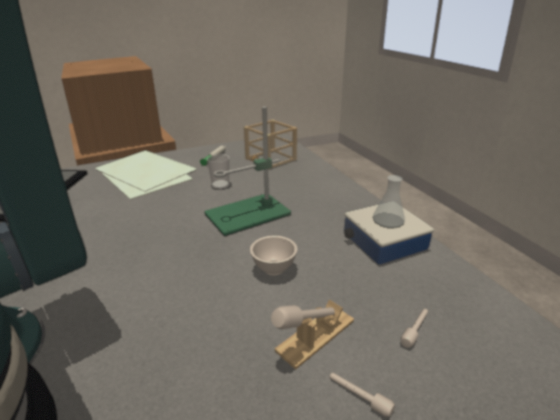

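View pics/top0.png

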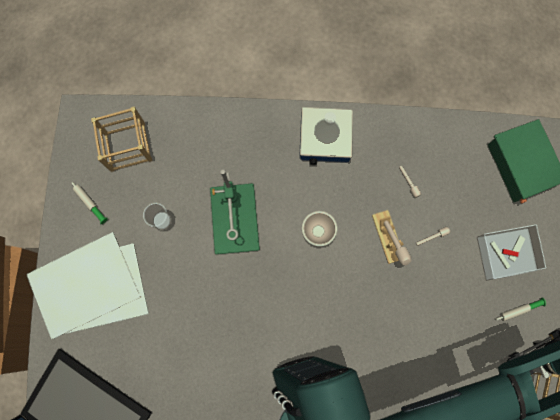

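The top view shows the cradle with its pestle at about (395,238). Two smaller look-alike pestles lie on the bench at (410,181) and (433,237), and there are pen-like things at (88,203) and (520,309). The stand's ring is at (232,235), its rod at (227,180), the mortar at (319,229) and the beaker at (157,216). The largest pestle, the one in the cradle, is meant. I'll check it in an enlarged crop.

```bash
cat >> h.py <<'E'
def rays(s,uv):
    uv=np.asarray(uv,float).reshape(-1,2); K=s['mtx']; k=float(s['k1'])
    d=np.stack([(uv[:,0]-K[0,2])/K[0,0],(uv[:,1]-K[1,2])/K[1,1]],1); x=d.copy()
    for _ in range(30): x=d/(1+k*(x**2).sum(1,keepdims=True))
    c=np.stack([x[:,0],-x[:,1],-np.ones(len(x))],1); E=s['extrinsics']; R=E[:3,:3]
    return -R.T@E[:3,3], c@R
def plane(s,uv,z):
    o,d=rays(s,uv); return o+d*((z-o[2])/d[:,2])[:,None]
def cloud(s):
    v,u=np.indices(s['z_map'].shape); o,d=rays(s,np.stack([u.ravel(),v.ravel()],1))
    z=s['z_map'].ravel()[:,None]; P=o+d*z; P[z[:,0]==0]=np.nan
    return P.reshape(420,560,3)
def proj(s,P):
    P=np.asarray(P,float).reshape(-1,3); E=s['extrinsics']; c=P@E[:3,:3].T+E[:3,3]
    x=np.stack([c[:,0],-c[:,1]],1)/(-c[:,2:]); x=x*(1+float(s['k1'])*(x**2).sum(1,keepdims=True)); K=s['mtx']
    return x*[K[0,0],K[1,1]]+[K[0,2],K[1,2]]
E
python3 - <<'E'
from h import *
t=np.load('top0.npz');s=np.load('side0.npz')
T=cloud(t);S=cloud(s)
for n,u,v in [('bench',280,200),('base',255,225),('ring',239,236),('rodtop',224,173),('mortar rim',303,229),('pes head',403,255),('handle',387,225),('lookA',416,192),('lookB',446,231)]:
    print('top',n,T[v,u].round(4))
for n,u,v in [('bench',330,250),('base',270,218),('mortarr',274,245),('head',288,316),('handle',325,314)]:
    print('side',n,S[v,u].round(4))
a=cv2.imread('pics/top0.png')[150:280,180:460]; b=cv2.imread('pics/side0.png')[270:400,250:430]
cv2.imwrite('pics/c1.png',cv2.resize(a,None,fx=2.8,fy=2.8,interpolation=2)); cv2.imwrite('pics/c2.png',cv2.resize(b,None,fx=4,fy=4,interpolation=2))
cv2.imwrite('pics/c3.png',cv2.resize(cv2.imread('pics/side0.png')[100:240,190:310],None,fx=4,fy=4,interpolation=2))
E
```

```text
top bench [0.6511 0.1274 0.0022]
top base [0.5714 0.1958 0.0131]
top ring [0.5363 0.2395 0.0184]
top rodtop [0.6454 0.2622 0.2834]
top mortar rim [0.5589 0.0589 0.053 ]
top pes head [ 0.4897 -0.2114  0.1088]
top handle [ 0.5821 -0.1794  0.0469]
top lookA [ 0.688  -0.2698  0.0276]
top lookB [ 0.5766 -0.3602  0.0229]
side bench [7.115e-01 2.380e-02 6.000e-04]
side base [0.632  0.1968 0.0132]
side mortarr [0.5804 0.0478 0.0371]
side head [ 0.4852 -0.231   0.1156]
side handle [ 0.5716 -0.1941  0.0505]
```

View pics/c1.png

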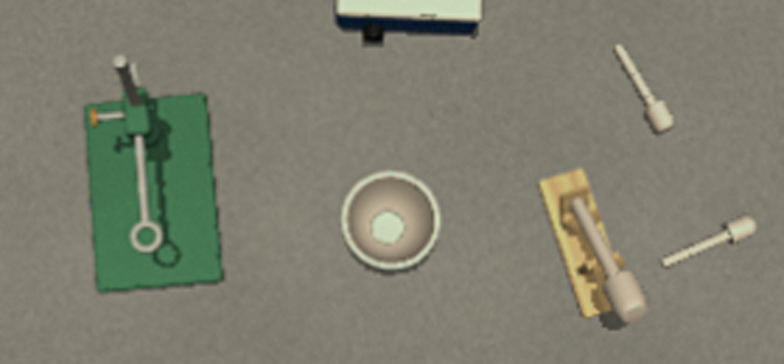

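View pics/c2.png

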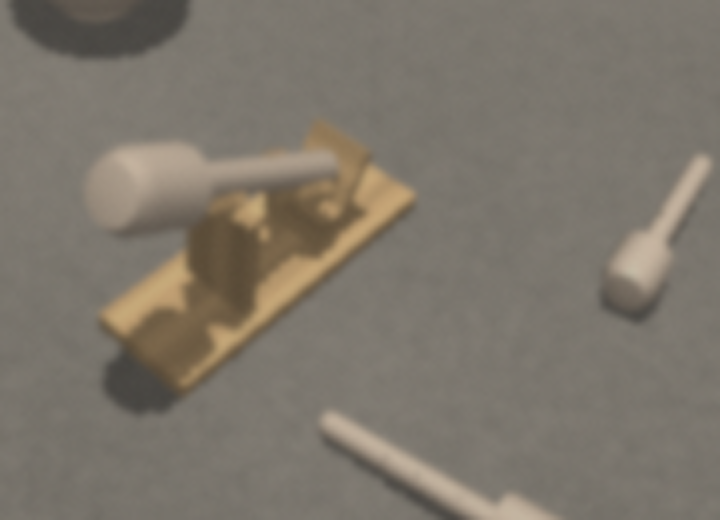

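View pics/c3.png

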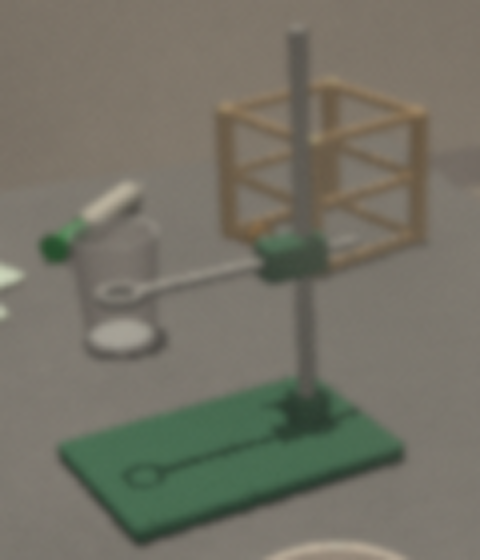

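The crops confirm it: the cradle pestle (side view, about (300,315)) is clearly larger than the two lying on the bench. The ring hangs over the base at top (232,234) and side (220,173). Next I measure the cradle, pestle and stand.

```bash
python3 - <<'E'
from h import *
t=np.load('top0.npz');s=np.load('side0.npz')
for n,im in(('top',t),('side',s)):
    hsv=cv2.cvtColor(im['pixels'],cv2.COLOR_RGB2HSV); P=cloud(im)
    # green base
    m=cv2.inRange(hsv,(55,80,30),(90,255,255))
    roi=np.zeros_like(m)
    if n=='top': roi[170:270,200:270]=255
    else: roi[180:240,195:300]=255
    m&=roi; m=cv2.morphologyEx(m,cv2.MORPH_CLOSE,np.ones((9,9)))
    c=max(cv2.findContours(m,0,1)[0],key=cv2.contourArea)
    q=cv2.approxPolyDP(cv2.convexHull(c),4,True)[:,0]
    print(n,'base',q.tolist(),plane(im,q,.014)[:,:2].round(4).tolist())
    # cradle yellow
    m=cv2.inRange(hsv,(12,90,60),(28,255,255)); roi[:]=0
    if n=='top': roi[200:275,360:415]=255
    else: roi[295:370,265:360]=255
    m&=roi; m=cv2.morphologyEx(m,cv2.MORPH_CLOSE,np.ones((5,5)))
    c=max(cv2.findContours(m,0,1)[0],key=cv2.contourArea)
    q=cv2.approxPolyDP(cv2.convexHull(c),3,True)[:,0]
    print(n,'cradle',q.tolist(),plane(im,q,.008)[:,:2].round(4).tolist())
    # head by height
    reg=(np.abs(P[...,0]-.51)<.1)&(np.abs(P[...,1]+.2)<.08)
    hp=P[reg&(P[...,2]>.075)]
    print(n,'head pts',len(hp),hp.mean(0).round(4),hp.min(0).round(4),hp.max(0).round(4))
    rg=P[(np.abs(P[...,0]-.53)<.12)&(np.abs(P[...,1]-.24)<.08)&(P[...,2]>.11)&(P[...,2]<.2)]
    print(n,'ringarm',len(rg),rg.mean(0).round(4),np.percentile(rg,[2,50,98],axis=0).round(4).tolist())
E
```

```text
top base [[252, 184], [258, 249], [215, 253], [210, 188], [229, 182]] [[0.6926, 0.2114], [0.5021, 0.1834], [0.4847, 0.3055], [0.675, 0.3339], [0.6956, 0.2792]]
top cradle [[384, 211], [402, 242], [398, 260], [389, 263], [372, 216]] [[0.631, -0.1783], [0.5414, -0.232], [0.4884, -0.2204], [0.4787, -0.1941], [0.6144, -0.1428]]
top head pts 275 [ 0.4976 -0.2088  0.1018] [ 0.466  -0.2312  0.0752] [ 0.5435 -0.1869  0.1245]
top ringarm 332 [0.5932 0.2624 0.1456] [[0.5078, 0.2374, 0.1328], [0.6156, 0.2598, 0.1432], [0.6475, 0.3031, 0.1801]]
side base [[282, 210], [227, 233], [206, 212], [262, 196]] [[0.677, 0.2212], [0.5086, 0.1725], [0.4874, 0.295], [0.6579, 0.3195]]
side cradle [[352, 318], [295, 367], [276, 350], [304, 320], [330, 301]] [[0.6348, -0.1873], [0.4937, -0.2405], [0.4796, -0.1969], [0.5528, -0.1551], [0.6207, -0.1315]]
side head pts 696 [ 0.4912 -0.2219  0.1032] [ 0.4645 -0.2356  0.075 ] [ 0.5401 -0.1993  0.1193]
side ringarm 426 [0.6015 0.256  0.1448] [[0.5119, 0.2324, 0.1162], [0.6218, 0.2544, 0.1416], [0.6495, 0.3028, 0.1928]]
```

```bash
cat >> h.py <<'E'
from scipy.spatial.transform import Rotation as Rn
def tri(s1,u1,s2,u2):
    o1,d1=rays(s1,u1);o2,d2=rays(s2,u2);d1=d1[0];d2=d2[0]
    ab=np.linalg.lstsq(np.stack([d1,-d2],1),o2-o1,rcond=None)[0]
    p,q=o1+d1*ab[0],o2+d2*ab[1]; return (p+q)/2, np.linalg.norm(p-q)
E
python3 - <<'E'
from h import *
t=np.load('top0.npz');s=np.load('side0.npz')
o=robot.get_obs(); R=Rn.from_euler('xyz',o['ee_rot']).as_matrix(); print('R',R.round(4).tolist())
cc=[]
for n,im,(u0,v0,u1,v1) in(('top',t,(375,205,420,275)),('side',s,(265,295,350,335))):
    P=cloud(im); g=im['pixels'].astype(int)
    sat=g.max(2)-g.min(2); 
    m=((P[...,2]>.045)&(sat<45)&(g.min(2)>95)).astype(np.uint8); z=np.zeros_like(m); z[v0:v1,u0:u1]=1; m*=z
    k=cv2.getStructuringElement(2,(9,9) if n=='top' else (13,13))
    h=cv2.morphologyEx(m,cv2.MORPH_OPEN,k)
    print(n,m.sum(),h.sum()); c=np.argwhere(h)[:,::-1].mean(0); cc.append(c); print(c, cv2.minAreaRect(np.argwhere(h)[:,::-1].astype(np.float32)))
    vis=g.astype(np.uint8).copy(); vis[m>0]=[255,0,0]; vis[h>0]=[0,0,255]
    cv2.imwrite(f'pics/m_{n}.png',cv2.resize(vis[v0-5:v1+5,u0-5:u1+5,::-1],None,fx=6,fy=6,interpolation=0))
print('head centre',tri(t,cc[0],s,cc[1]))
a=np.hstack([cv2.resize(cv2.imread('pics/m_top.png'),(400,580)),cv2.resize(cv2.imread('pics/m_side.png'),(400,580))]); cv2.imwrite('pics/mm.png',a)
b=cv2.resize(t['pixels'][165:250,205:260,::-1],None,fx=7,fy=7,interpolation=0); c=cv2.resize(s['pixels'][155:225,205:285,::-1],None,fx=5,fy=5,interpolation=0)
f=np.zeros((600,800,3),np.uint8); f[:595,:385]=b; f[:350,390:790]=c; cv2.imwrite('pics/rr.png',f)
E
```

```text
R [[-0.0007, 0.4275, -0.904], [0.0019, -0.904, -0.4275], [-1.0, -0.002, -0.0002]]
top 310 185
[403.45945946 254.8972973 ] ((403.60003662109375, 254.70001220703125), (18.782970428466797, 11.180338859558105), 63.43495178222656)
side 722 392
[289.00255102 314.35204082] ((289.47064208984375, 313.8823547363281), (17.46256446838379, 26.678918838500977), 75.96376037597656)
head centre (array([ 0.49268514, -0.21498172,  0.10070052]), np.float64(0.0030721275075504704))
```

View pics/mm.png

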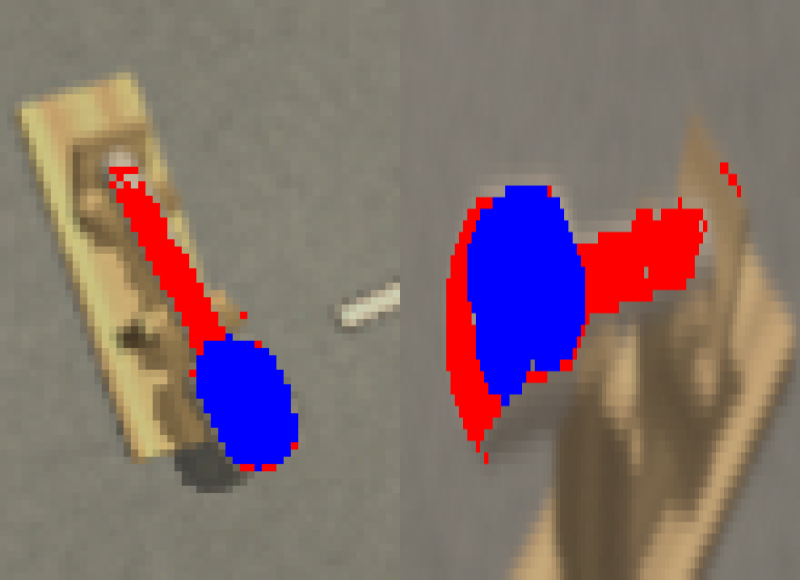

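View pics/rr.png

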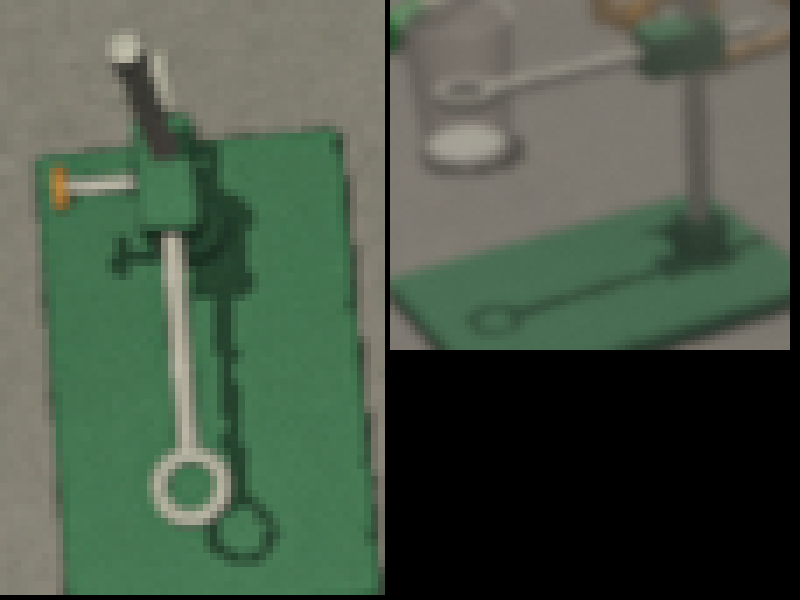

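```bash
python3 - <<'E'
from h import *
t=np.load('top0.npz');s=np.load('side0.npz')
for n,a,b in [('head c',(403.7,255),(286.7,316.6)),('tip',(386.5,222),(334.2,311)),('ring',(232.1-.5,234.6-.5),(218.9,172.3)),]:
    print(n,tri(t,a,s,b))
print('rodtop',plane(t,(222.4,171.4),.284)); 
for z in (.135,.145,.155): print('ring@',z,plane(t,(231.6,234.1),z).round(4),plane(s,(218.9,172.3),z).round(4))
print('arm pts',plane(t,[(172/7+204.5,240/7+164.5),(187/7+204.5,440/7+164.5)],.145))
# predicted cradle geometry
o=np.array([.556,-.188]);y=np.radians(21)
for n,x,z in(('tip',60,.032),('headc',-52.6,.097),('headpt',-57.8,.1),('end',-72,.108)):
    P=np.r_[o+x/1e3*np.array([np.cos(y),np.sin(y)]),z]; print(n,P.round(4),proj(t,P).round(1),proj(s,P).round(1))
E
```

```text
head c (array([ 0.49075992, -0.21566197,  0.09816253]), np.float64(0.0010512624291034102))
tip (array([ 0.59548195, -0.18126694,  0.03547467]), np.float64(0.005197986694094749))
ring (array([0.5208451 , 0.24841947, 0.14202376]), np.float64(0.0002471708991125016))
rodtop [[0.64907243 0.26627662 0.284     ]]
ring@ 0.135 [[0.5219 0.2492 0.135 ]] [[0.5248 0.2642 0.135 ]]
ring@ 0.145 [[0.5202 0.2481 0.145 ]] [[0.5193 0.2418 0.145 ]]
ring@ 0.155 [[0.5186 0.2471 0.155 ]] [[0.5139 0.2194 0.155 ]]
arm pts [[0.61459106 0.26101336 0.145     ]
 [0.53806459 0.25029355 0.145     ]]
tip [ 0.612  -0.1665  0.032 ] [[381.6 215.5]] [[336.4 304.7]]
headc [ 0.5069 -0.2069  0.097 ] [[400.4 249.2]] [[294.2 310.1]]
headpt [ 0.502  -0.2087  0.1   ] [[401.3 250.9]] [[291.8 310.4]]
end [ 0.4888 -0.2138  0.108 ] [[403.8 255.4]] [[285.3 311.3]]
```

Triangulation puts the head centre at (0.491, -0.216, 0.098), and the head should be at about 0.097, so the height agrees. Pestle yaw is about 19°. The ring is at (0.521, 0.248, 0.142), inside the stated range. Now I move above the head.

Call:
drive_tool(commands=[[[0, 0, 0, 0.0161], [0, -0.06, -0.11, 0], [0, -0.06, -0.11, 0], [0, -0.06, -0.11, 0], [0, -0.06, -0.11, 0], [0, -0.06, -0.11, 0], [0, -0.06, -0.11, 0], [0, -0.06, -0.11, 0], [0, -0.06, -0.11, 0], [0, -0.06, -0.11, 0], [0, -0.06, -0.11, 0], [0, -0.06, -0.11, 0], [0, -0.06, -0.11, 0], [0, 0, 0, 0], [0, 0, 0, 0]]], grip=1)

```text
time: 1.6
tool_pos: [0.4859, -0.217, 0.2049]
ee_rot: [-0.303, 1.569, -3.103]
wrist_force: [-0.2, 0.4, 0.2]
width: 0.0938
```

```bash
cat >> h.py <<'E'
def st(target=None):
    o=robot.get_obs(); R=Rn.from_euler('xyz',o['ee_rot']).as_matrix(); p=o['tool_pos']
    print('t',round(o['time'],2),'tcp',p.round(4),'xz',R[:,0].round(3),'jaw ang',np.degrees(np.arctan2(R[1,1],R[0,1])).round(2),'F',o['wrist_force'].round(2),'w',round(o['width'],4))
    if target is not None: print('frac',((R.T@(np.array(target)-p))/.25).round(4))
    return o,R
E
python3 - <<'E'
from h import *
st((.487,-.217,.081)); snap('side','side1'); t=snap('top','top1')
E
```

```text
t 1.6 tcp [ 0.4859 -0.217   0.2049] xz [-0.002 -0.    -1.   ] jaw ang -70.4 F [-0.18  0.45  0.24] w 0.0938
frac [ 0.4954  0.0018 -0.005 ]
```

View pics/side1.png

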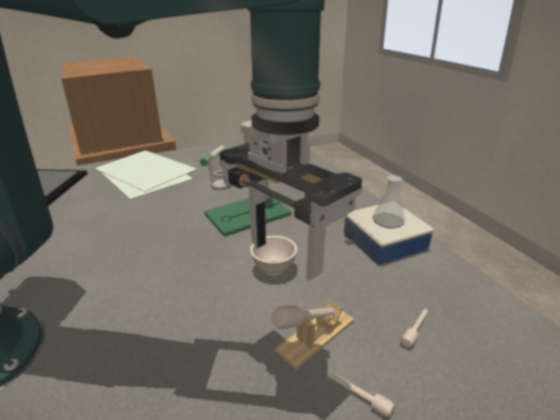

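The open fingers stand above the head: their tips are at about (262,245) and (316,278), and the head is at (288,317). I descend.

Call:
drive_tool(commands=[[[0.09, 0, 0, 0], [0.09, 0, 0, 0], [0.09, 0, 0, 0], [0.09, 0, 0, 0], [0.07, 0, -0.004, 0], [0.04, 0, 0, 0], [0.025, 0, 0, 0], [0, 0, 0, 0], [0, 0, 0, 0]]])

```text
time: 2.6
tool_pos: [0.4874, -0.2175, 0.0827]
ee_rot: [2.226, 1.569, -0.575]
wrist_force: [0.2, 0.3, 0.0]
width: 0.094
```

```bash
python3 - <<'E'
from h import *
st((.487,-.217,.081)); s=snap('side','side2'); t=snap('top','top2')
f=np.zeros((600,800,3),np.uint8)
f[:480,:440]=cv2.resize(s['pixels'][260:380,240:350,::-1],None,fx=4,fy=4,interpolation=2); f[:480,450:770]=cv2.resize(t['pixels'][190:310,360:440,::-1],None,fx=4,fy=4,interpolation=2)
cv2.imwrite('pics/g2.png',f)
E
```

```text
t 2.6 tcp [ 0.4874 -0.2175  0.0827] xz [ 0.001 -0.001 -1.   ] jaw ang -70.51 F [0.24 0.27 0.01] w 0.094
frac [ 0.0067 -0.0026  0.0007]
```

View pics/g2.png

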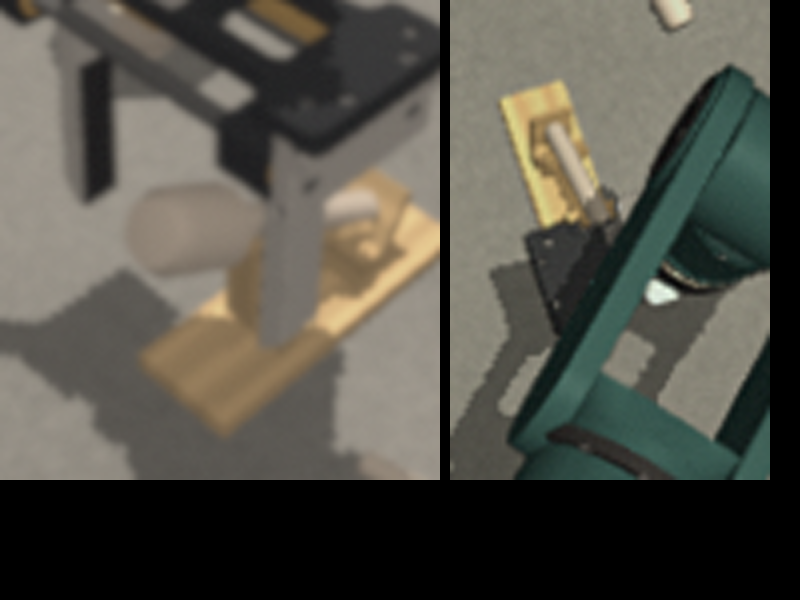

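The head lies between the open fingers, with the left pad at about (262,295) and the right finger at (312,330) in the side view. I close.

Call:
drive_tool(commands=[[[0.006, 0, 0, 0], [0, 0, 0, 0], [0, 0, 0, 0], [0, 0, 0, 0], [0, 0, 0, 0], [0, 0, 0, 0], [0, 0, 0, 0], [0, 0, 0, 0], [0, 0, 0, 0], [0, 0, 0, 0]]], grip=0)

```text
time: 3.7
tool_pos: [0.4869, -0.2168, 0.0802]
ee_rot: [-1.078, 1.57, 2.405]
wrist_force: [-0.6, 0.2, 0.0]
width: 0.0332
```

Call:
drive_tool(commands=[[[-0.04, 0, 0, 0], [-0.04, 0, 0, 0], [-0.04, 0, 0, 0], [-0.04, 0, 0, 0], [-0.04, 0, 0, 0], [0, 0, 0, 0], [0, 0, 0, 0]]])

```text
time: 4.4
tool_pos: [0.4871, -0.2171, 0.1306]
ee_rot: [2.115, 1.57, -0.686]
wrist_force: [0.1, -0.6, -2.5]
width: 0.0327
```

```bash
cat >> h.py <<'E'
def crop(s,n,box,f):
    a=s['pixels'][box[1]:box[3],box[0]:box[2],::-1]; cv2.imwrite(f'pics/{n}.png',cv2.resize(a,None,fx=f,fy=f,interpolation=2))
E
python3 - <<'E'
from h import *
st(); s=snap('side','side3'); crop(s,'g3',(230,240,380,390),4)
E
```

```text
t 4.4 tcp [ 0.4871 -0.2171  0.1306] xz [ 0.001 -0.    -1.   ] jaw ang -70.48 F [ 0.13 -0.59 -2.5 ] w 0.0327
```

View pics/g3.png

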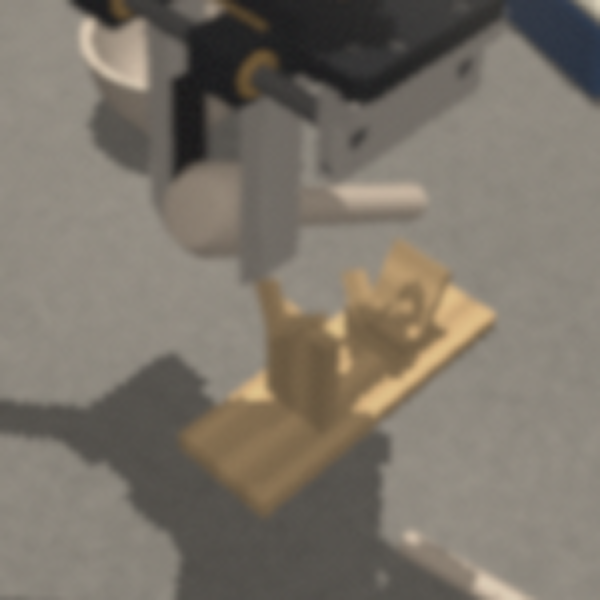

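It did not pivot by itself: the handle is still at about 30°, its tip near crop (425,200). The tool cannot tilt, so I set it back in the cradle and swing the head in an arc about the handle's tip. The stop holds the tip and the pestle pivots between the pads.

Call:
drive_tool(commands=[[[0.04, 0, 0, 0], [0.04, 0, 0, 0], [0.04, 0, 0, 0], [0.04, 0, 0, 0], [0.036, 0, 0, 0], [0, 0, -0.008, 0], [-0.04, 0, -0.026, 0], [-0.038, 0, -0.029, 0], [-0.035, 0, -0.032, 0], [-0.032, 0, -0.035, 0], [0, 0, 0, 0]]])

```text
time: 5.55
tool_pos: [0.5181, -0.2062, 0.1188]
ee_rot: [1.387, 1.57, -1.413]
wrist_force: [-5.5, -1.6, 1.6]
width: 0.0336
```

```bash
python3 - <<'E'
from h import *
st(); s=snap('side','side4'); crop(s,'g4',(230,240,380,390),4)
E
```

```text
t 5.55 tcp [ 0.5181 -0.2062  0.1188] xz [ 0.    -0.001 -1.   ] jaw ang -70.43 F [-5.45 -1.61  1.57] w 0.0336
```

View pics/g4.png

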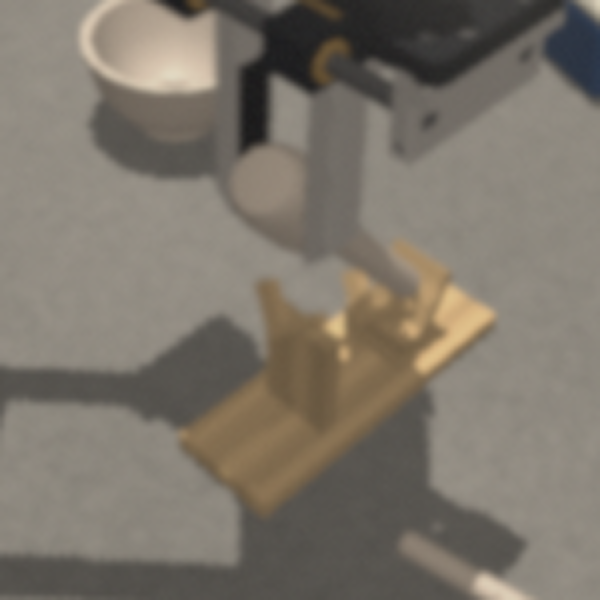

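It works: the handle has steepened with its tip at the stop (crop (410,285)), at about 6 N. I continue the arc.

Call:
drive_tool(commands=[[[-0.029, 0, -0.038, 0], [-0.026, 0, -0.04, 0], [-0.022, 0, -0.042, 0], [-0.018, 0, -0.044, 0], [-0.014, 0, -0.045, 0], [0, 0, 0, 0]]])

```text
time: 6.2
tool_pos: [0.5686, -0.1881, 0.1455]
ee_rot: [2.772, 1.569, -0.028]
wrist_force: [-2.6, -0.1, 3.7]
width: 0.0335
```

```bash
python3 - <<'E'
from h import *
st(); s=snap('side','side5'); crop(s,'g5',(230,220,380,370),4)
E
```

```text
t 6.2 tcp [ 0.5686 -0.1881  0.1455] xz [ 0.002 -0.    -1.   ] jaw ang -70.41 F [-2.6  -0.11  3.73] w 0.0335
```

View pics/g5.png

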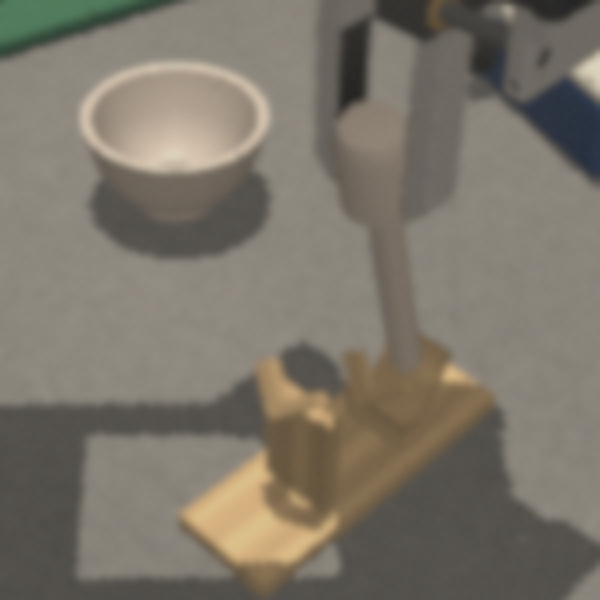

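The pestle is nearly upright, with the head at crop (370,140) and the tip at (405,360). I finish the arc.

Call:
drive_tool(commands=[[[-0.012, 0, -0.046, 0], [-0.008, 0, -0.047, 0], [-0.004, 0, -0.048, 0], [0, 0, 0, 0]]])

```text
time: 6.65
tool_pos: [0.6019, -0.1762, 0.1505]
ee_rot: [2.978, 1.569, 0.178]
wrist_force: [-2.1, -1.5, 0.3]
width: 0.0333
```

```bash
python3 - <<'E'
from h import *
st(); s=snap('side','side6'); crop(s,'g6',(230,220,380,370),4)
E
```

```text
t 6.65 tcp [ 0.6019 -0.1762  0.1505] xz [ 0.002  0.    -1.   ] jaw ang -70.41 F [-2.07 -1.49  0.31] w 0.0333
```

View pics/g6.png

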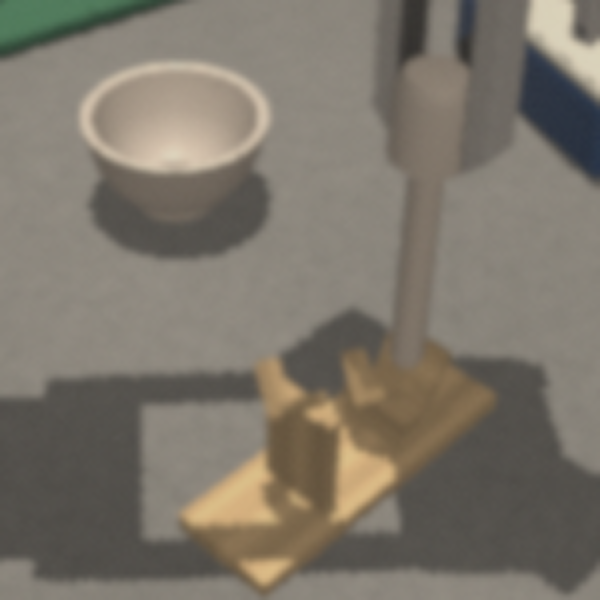

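```bash
python3 - <<'E'
from h import *
s=np.load('side6.npz'); o=robot.get_obs();p=o['tool_pos']
d=np.array([.9424,.3344,0])
# plane of pivot through tcp containing d and z: intersect pixel rays
uv=[(230+425/4-.4,220+185/4),(230+411/4-.4,220+335/4),(230+427/4,220+75/4)]
O,D=rays(s,uv); n=np.array([-d[1],d[0],0])
P=O+D*(((p-O)@n)/(D@n))[:,None]
print(P.round(4)); v=P[0]-P[1]; print('tilt fwd deg',np.degrees(np.arctan2(v@d,v[2])))
E
```

```text
[[ 0.5952 -0.1786  0.1338]
 [ 0.5949 -0.1787  0.0516]
 [ 0.5915 -0.1799  0.1895]]
tilt fwd deg 0.22624437144904797
```

Upright within measuring error (about 0.2° in the pivot plane). I lift it and turn the jaws to the stand's y direction (stand yaw is about 8°).

Call:
drive_tool(commands=[[[-0.03, 0, 0, 0], [-0.05, 0, 0, 0], [-0.07, 0, 0, 0], [-0.08, 0, 0, 0], [-0.08, 0, 0, 0], [-0.08, 0, 0, 0], [-0.08, 0, 0, 0], [-0.06, 0, 0, 0.008], [-0.03, 0, 0, 0.012], [0, 0, 0, 0.0122], [0, 0, 0, 0], [0, 0, 0, 0]]])

```text
time: 7.9
tool_pos: [0.6002, -0.1769, 0.2913]
ee_rot: [2.93, 1.57, -0.072]
wrist_force: [0.3, -0.3, -2.2]
width: 0.0333
```

```bash
python3 - <<'E'
from h import *
st((.528,.249,.290)); s=snap('side','side7'); 
E
```

```text
t 7.9 tcp [ 0.6002 -0.1769  0.2913] xz [ 0.001 -0.    -1.   ] jaw ang -81.99 F [ 0.3  -0.25 -2.15] w 0.0333
frac [ 0.0046 -1.7271  0.0484]
```

View pics/side7.png

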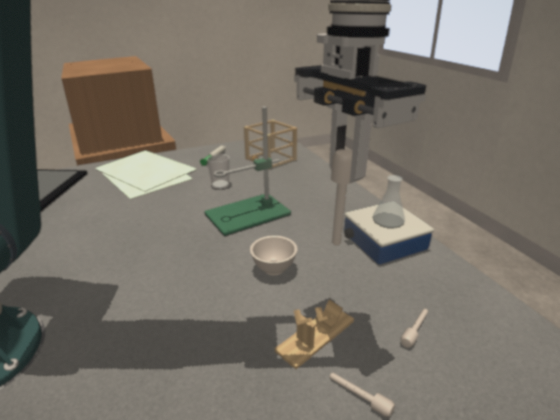

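The pestle hangs upright in the fingers, tip at about (340,243). I carry it over the mortar to above the ring.

Call:
drive_tool(commands=[[[0, -0.05, 0.002, 0], [0, -0.09, 0.003, 0], [0, -0.105, 0.003, 0], [0, -0.105, 0.003, 0], [0, -0.105, 0.003, 0], [0, -0.105, 0.003, 0], [0, -0.105, 0.003, 0], [0, -0.105, 0.003, 0], [0, -0.105, 0.003, 0], [0, -0.105, 0.003, 0], [0, -0.105, 0.003, 0], [0, -0.105, 0.003, 0], [0, -0.105, 0.003, 0], [0, -0.105, 0.003, 0], [0, -0.105, 0.003, 0], [0, -0.105, 0.003, 0], [0, -0.08, 0.002, 0], [0, -0.037, 0.001, 0], [0, 0, 0, 0], [0, 0, 0, 0]]])

```text
time: 9.95
tool_pos: [0.5281, 0.2486, 0.2907]
ee_rot: [1.441, 1.57, -1.562]
wrist_force: [0.2, -0.2, -1.2]
width: 0.033
```

```bash
python3 - <<'E'
from h import *
st((.528,.249,.290)); s=snap('side','side8'); t=snap('top','top8'); crop(s,'g8',(180,90,300,240),4); crop(t,'t8',(160,140,300,280),4)
E
```

```text
t 9.95 tcp [0.5281 0.2486 0.2907] xz [ 0.    -0.001 -1.   ] jaw ang -82.07 F [ 0.18 -0.22 -1.16] w 0.033
frac [ 0.0027 -0.0016  0.0001]
```

View pics/g8.png

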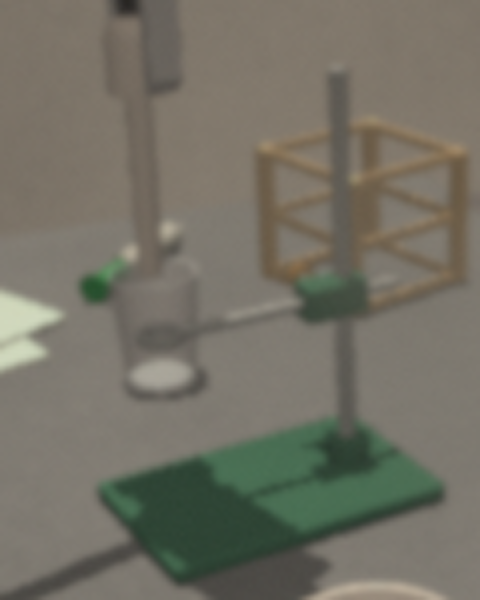

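View pics/t8.png

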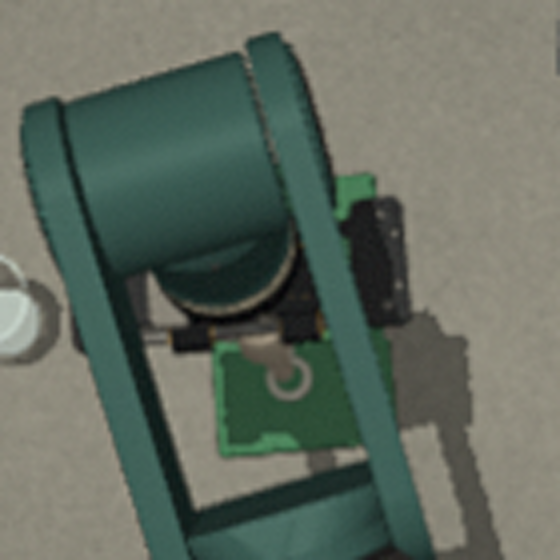

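```bash
python3 - <<'E'
from h import *
s=np.load('side8.npz');t=np.load('top8.npz')
a=cv2.resize(t['pixels'][218:248,212:250,::-1],None,fx=18,fy=18,interpolation=2)
a=cv2.convertScaleAbs(a,alpha=1.6)
cv2.imwrite('pics/t8b.png',a[:, :])
crop(s,'g8b',(203,105,243,190),7)
E
```

```text
(no output)
```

View pics/t8b.png

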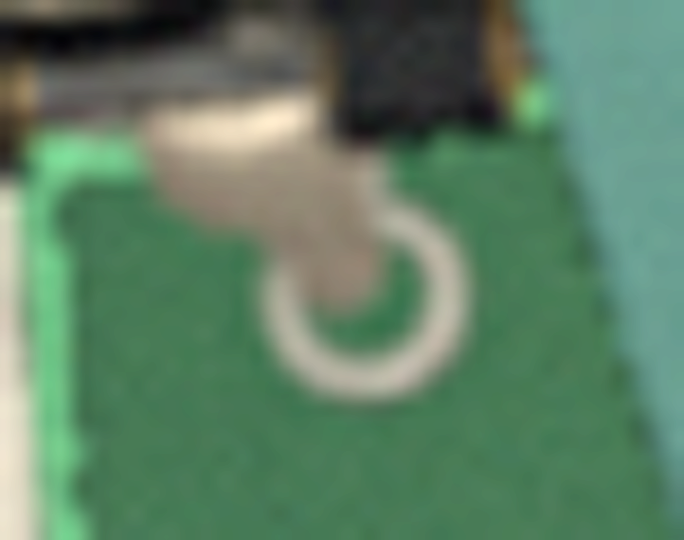

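View pics/g8b.png

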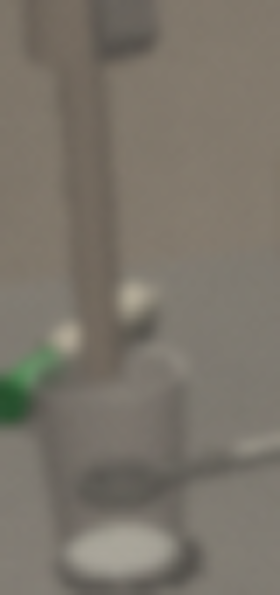

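```bash
python3 - <<'E'
from h import *
s=np.load('side8.npz');t=np.load('top8.npz'); y=np.radians(8); A=np.array([[np.cos(y),np.sin(y)],[-np.sin(y),np.cos(y)]])
tip,e=tri(t,(230.5,232.5),s,(216.8,157.6)); ring,e2=tri(t,(231.8,234.0),s,(219.3,173.8))
print('tip',tip,e,'ring',ring,e2)
tt=plane(t,(230.5,232.5),.174)[0]; 
for z in(.140,.145,.150):
    rr=plane(t,(231.8,234.0),z)[0]; print(z,'ring-tip stand xy mm',A@(rr-tt)[:2]*1e3)
# side lateral check: pixel-> at tip dist
ts=plane(s,(216.8,157.6),.174)[0]; rs=plane(s,(219.3,173.8),.145)[0]; print('side',ts.round(4),rs.round(4),'top',tt.round(4))
# axis direction in side: shoulder to tip; vertical prediction
sh=(203+81/7-.5,105+65/7-.5)
p=tt.copy(); p[2]=.174+.110; print('vertical shoulder pred',proj(s,p),'tip pred',proj(s,tt),'obs shoulder',sh)
print('top: pred shoulder',proj(t,p), 'in zoom',(proj(t,p)-[211.5,217.5])*18)
E
```

```text
tip [0.51860212 0.24750529 0.18101676] 0.00047484664917209695 ring [0.52164461 0.24834919 0.13794646] 6.298720775101065e-05
0.14 ring-tip stand xy mm [ 1.77650725 -0.38890341]
0.145 ring-tip stand xy mm [ 0.89957503 -0.77703536]
0.15 ring-tip stand xy mm [ 0.02264282 -1.16516731]
side [0.5231 0.265  0.174 ] [0.5178 0.2327 0.145 ] top [0.5195 0.2483 0.174 ]
vertical shoulder pred [[213.24053315 114.92788613]] tip pred [[217.23809476 160.19149249]] obs shoulder (214.07142857142858, 113.78571428571429)
top: pred shoulder [[226.15899043 224.63560932]] in zoom [[263.86182774 128.44096774]]
```

Tip and ring are triangulated. The ring centre lies about 1.5 mm along stand x and -0.5 mm along y from the tip, and the tilt is about 1°. I correct, lower to just above the ring and look again.

Call:
drive_tool(commands=[[[0.02, 0.002, -0.006, 0], [0.03, 0, 0, 0], [0.03, 0, 0, 0], [0.01, 0, 0, 0], [0, 0, 0, 0], [0, 0, 0, 0]]])

```text
time: 10.65
tool_pos: [0.5297, 0.2487, 0.2682]
ee_rot: [0.946, 1.571, -2.058]
wrist_force: [-0.5, -0.4, -2.5]
width: 0.0334
```

```bash
python3 - <<'E'
from h import *
st(); s=snap('side','side9'); t=snap('top','top9')
f=np.zeros((600,800,3),np.uint8)
a=cv2.convertScaleAbs(cv2.resize(t['pixels'][218:248,216:248,::-1],None,fx=14,fy=14,interpolation=2),alpha=1.6); f[:a.shape[0],:a.shape[1]]=a
b=cv2.convertScaleAbs(cv2.resize(s['pixels'][130:190,200:245,::-1],None,fx=7.5,fy=7.5,interpolation=2),alpha=1.3); f[:b.shape[0],460:460+b.shape[1]]=b
cv2.imwrite('pics/z9.png',f)
E
```

```text
t 10.65 tcp [0.5297 0.2487 0.2682] xz [-0. -0. -1.] jaw ang -82.08 F [-0.48 -0.38 -2.47] w 0.0334
```

View pics/z9.png

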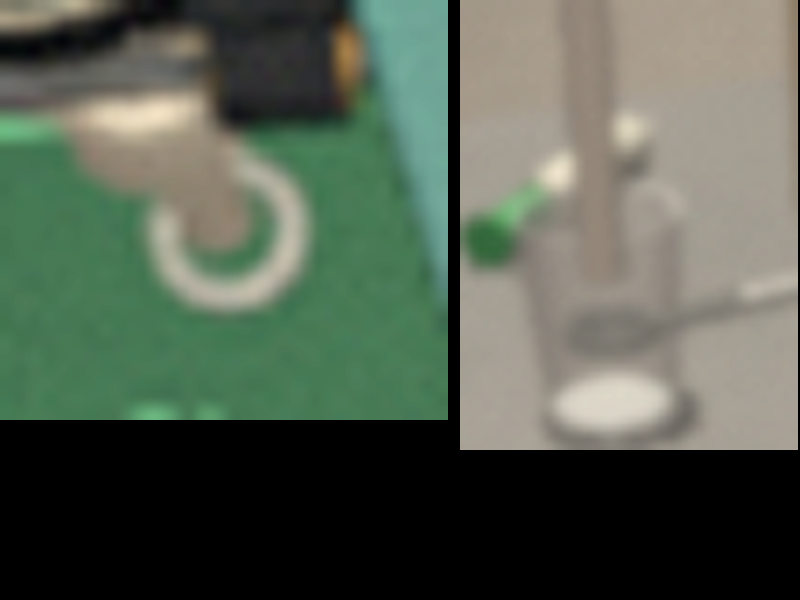

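The tip is just above the ring and within about 1 mm of its centre (top zoom: ring centre (229,232), tip about (220,220) including parallax). I lower in small steps and watch the force.

Call:
drive_tool(commands=[[[0.012, 0.0024, 0, 0], [0.016, 0, 0, 0], [0.016, 0, 0, 0], [0.016, 0, 0, 0], [0, 0, 0, 0]]])

```text
time: 11.25
tool_pos: [0.5294, 0.248, 0.252]
ee_rot: [0.261, 1.569, -2.742]
wrist_force: [1.0, 0.5, -1.7]
width: 0.0333
```

```bash
cat >> h.py <<'E'
def zz(n):
    st(); s=snap('side','side'+n); t=snap('top','top'+n)
    f=np.zeros((600,800,3),np.uint8)
    a=cv2.convertScaleAbs(cv2.resize(t['pixels'][218:248,216:248,::-1],None,fx=14,fy=14,interpolation=2),alpha=1.6); f[:a.shape[0],:a.shape[1]]=a
    b=cv2.convertScaleAbs(cv2.resize(s['pixels'][110:190,200:245,::-1],None,fx=7.5,fy=7.5,interpolation=2),alpha=1.3); f[:b.shape[0],460:460+b.shape[1]]=b
    cv2.imwrite(f'pics/z{n}.png',f)
E
python3 -c "
from h import *
zz('10')"
```

```text
t 11.25 tcp [0.5294 0.248  0.252 ] xz [-0.002 -0.001 -1.   ] jaw ang -82.07 F [ 0.96  0.54 -1.67] w 0.0333
```

View pics/z10.png

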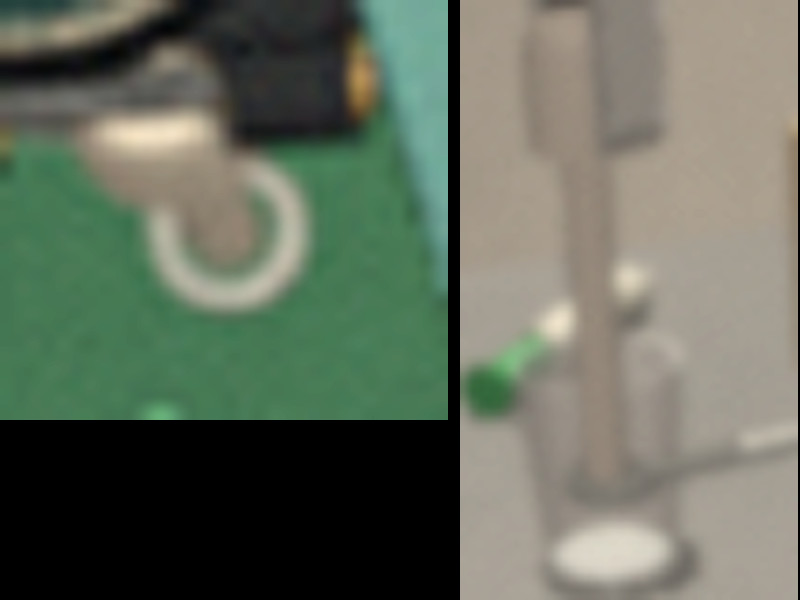

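The tip is at the bore and centred: top zoom tip about (227,234), ring (229,232). I continue slowly.

Call:
drive_tool(commands=[[[0.016, 0, 0, 0], [0.016, 0, 0, 0], [0.016, 0, 0, 0], [0, 0, 0, 0]]])

```text
time: 11.75
tool_pos: [0.5294, 0.248, 0.2401]
ee_rot: [0.256, 1.569, -2.747]
wrist_force: [-0.7, 0.1, -2.1]
width: 0.0334
```

```bash
python3 -c "
from h import *
zz('11')"
```

```text
t 11.75 tcp [0.5294 0.248  0.2401] xz [-0.002 -0.001 -1.   ] jaw ang -82.07 F [-0.66  0.13 -2.13] w 0.0334
```

View pics/z11.png

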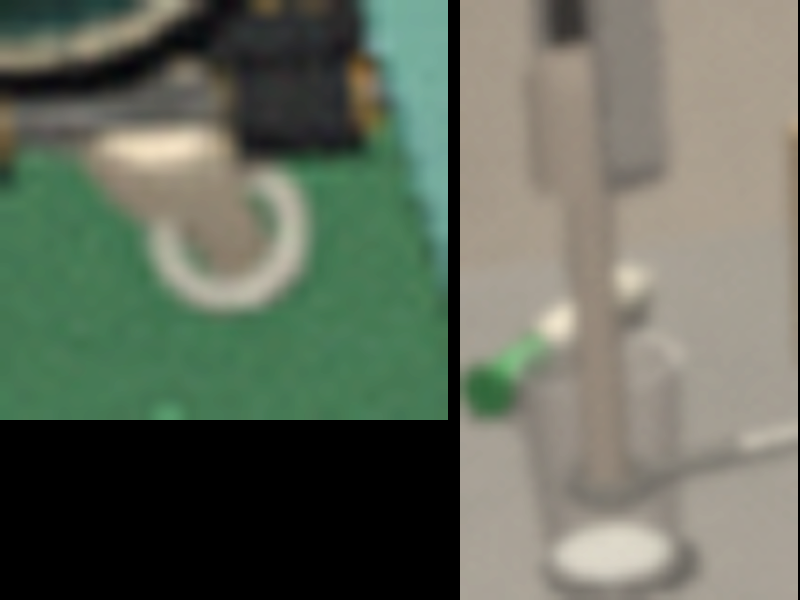

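The tip is in the bore and the force is only the pestle's weight. I lower further.

Call:
drive_tool(commands=[[[0.016, 0, 0, 0], [0.016, 0, 0, 0], [0.016, 0, 0, 0], [0.016, 0, 0, 0], [0.016, 0, 0, 0], [0, 0, 0, 0]]])

```text
time: 12.45
tool_pos: [0.5295, 0.248, 0.2201]
ee_rot: [0.261, 1.569, -2.742]
wrist_force: [-0.2, -0.2, -1.7]
width: 0.0332
```

```bash
python3 -c "
from h import *
zz('12')"
```

```text
t 12.45 tcp [0.5295 0.248  0.2201] xz [-0.002 -0.001 -1.   ] jaw ang -82.08 F [-0.22 -0.18 -1.73] w 0.0332
```

View pics/z12.png

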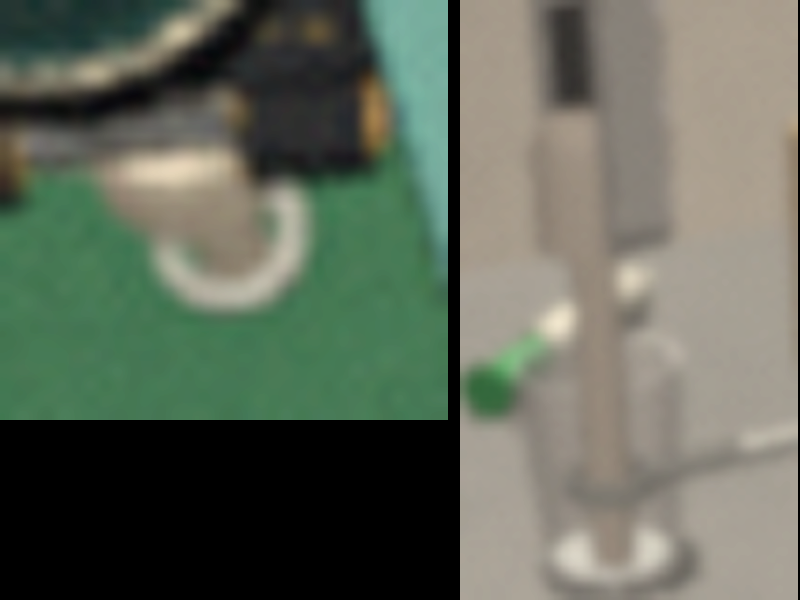

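The handle is through the ring; the side zoom shows its tip below the ring at (612,560). I keep lowering, with a force check.

Call:
drive_tool(commands=[[[0.02, 0, 0, 0], [0.02, 0, 0, 0], [0.02, 0, 0, 0], [0.02, 0, 0, 0], [0.02, 0, 0, 0], [0.02, 0, 0, 0], [0.02, 0, 0, 0], [0.02, 0, 0, 0], [0, 0, 0, 0]]])

```text
time: 13.45
tool_pos: [0.5294, 0.2479, 0.18]
ee_rot: [0.268, 1.569, -2.735]
wrist_force: [-0.3, -0.4, -1.0]
width: 0.0336
```

```bash
python3 -c "
from h import *
zz('13')"
```

```text
t 13.45 tcp [0.5294 0.2479 0.18  ] xz [-0.002 -0.001 -1.   ] jaw ang -82.08 F [-0.33 -0.38 -1.02] w 0.0336
```

View pics/z13.png

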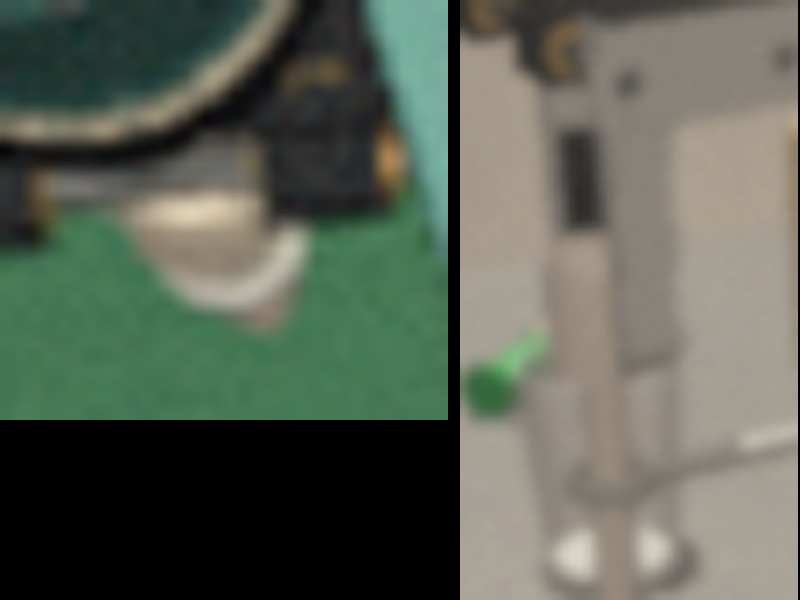

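Call:
drive_tool(commands=[[[0.016, 0, 0, 0], [0.016, 0, 0, 0], [0.016, 0, 0, 0], [0.016, 0, 0, 0], [0.016, 0, 0, 0], [0.016, 0, 0, 0], [0, 0, 0, 0], [0, 0, 0, 0]]])

```text
time: 14.35
tool_pos: [0.5298, 0.2481, 0.1571]
ee_rot: [0.659, 1.571, -2.344]
wrist_force: [-0.1, 0.2, -1.6]
width: 0.0331
```

```bash
python3 -c "
from h import *
zz('14')"
```

```text
t 14.35 tcp [0.5298 0.2481 0.1571] xz [-0. -0. -1.] jaw ang -82.07 F [-0.13  0.2  -1.62] w 0.0331
```

View pics/z14.png

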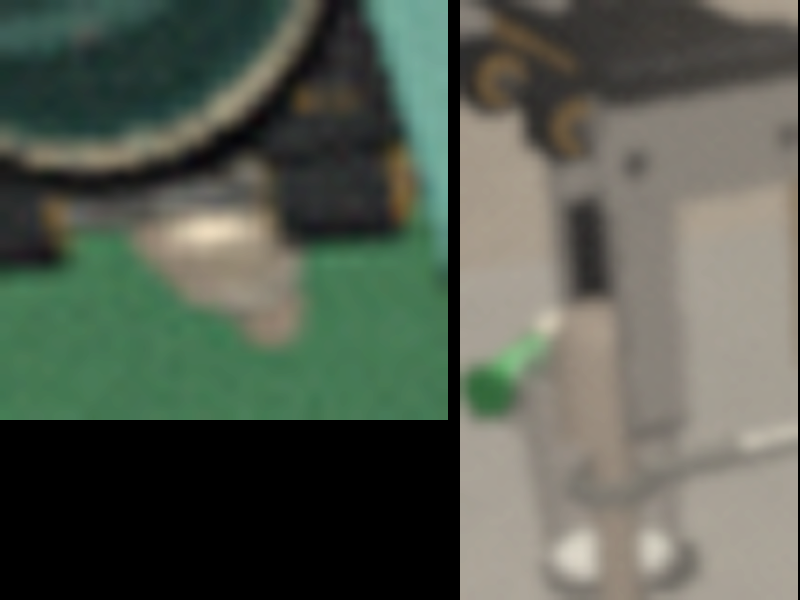

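About 10 mm remain: the shoulder is at zoom y≈445 and the ring top at y≈475.

Call:
drive_tool(commands=[[[0.012, 0, 0, 0], [0.012, 0, 0, 0], [0, 0, 0, 0], [0, 0, 0, 0]]])

```text
time: 14.85
tool_pos: [0.5297, 0.2481, 0.1509]
ee_rot: [0.354, 1.57, -2.65]
wrist_force: [0.3, 0.2, -1.1]
width: 0.0335
```

Call:
drive_tool(commands=[[[0.006, 0, 0, 0], [0, 0, 0, 0], [0, 0, 0, 0]]])

```text
time: 15.15
tool_pos: [0.5298, 0.2481, 0.1497]
ee_rot: [1.636, 1.571, -1.367]
wrist_force: [-0.5, -0.7, -1.8]
width: 0.0332
```

Call:
drive_tool(commands=[[[0.006, 0, 0, 0], [0, 0, 0, 0], [0, 0, 0, 0]]])

```text
time: 15.45
tool_pos: [0.5298, 0.2481, 0.1481]
ee_rot: [0.709, 1.571, -2.294]
wrist_force: [0.6, 0.6, -1.4]
width: 0.033
```

```bash
python3 -c "
from h import *
zz('15')"
```

```text
t 15.45 tcp [0.5298 0.2481 0.1481] xz [-0. -0. -1.] jaw ang -82.07 F [ 0.59  0.65 -1.42] w 0.033
```

View pics/z15.png

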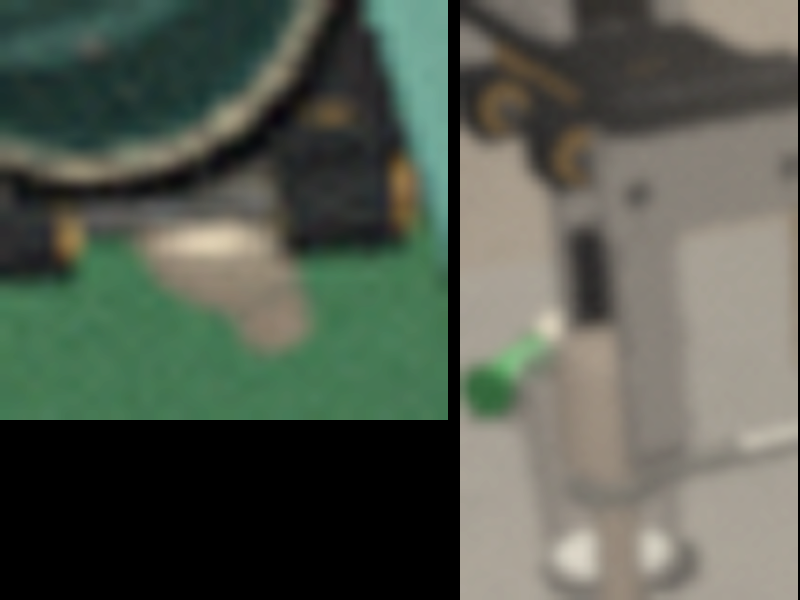

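Almost seated. I go on in 1.5 mm steps until the ring carries the load.

Call:
drive_tool(commands=[[[0.006, 0, 0, 0], [0, 0, 0, 0], [0, 0, 0, 0]]])

```text
time: 15.85
tool_pos: [0.5298, 0.2481, 0.1466]
ee_rot: [0.667, 1.571, -2.337]
wrist_force: [0.5, -0.5, -1.3]
width: 0.0334
```

Call:
drive_tool(commands=[[[0.006, 0, 0, 0], [0, 0, 0, 0], [0, 0, 0, 0]]])

```text
time: 16.15
tool_pos: [0.5298, 0.2481, 0.1451]
ee_rot: [0.702, 1.571, -2.302]
wrist_force: [0.3, -0.3, -1.9]
width: 0.0336
```

Call:
drive_tool(commands=[[[0.006, 0, 0, 0], [0, 0, 0, 0], [0, 0, 0, 0]]])

```text
time: 16.45
tool_pos: [0.53, 0.2482, 0.1438]
ee_rot: [-3.125, 1.57, 0.155]
wrist_force: [0.1, 0.1, -0.7]
width: 0.033
```

```bash
python3 -c "
from h import *
zz('16')"
```

```text
t 16.45 tcp [0.53   0.2482 0.1438] xz [ 0.  0. -1.] jaw ang -82.07 F [ 0.06  0.08 -0.65] w 0.033
```

View pics/z16.png

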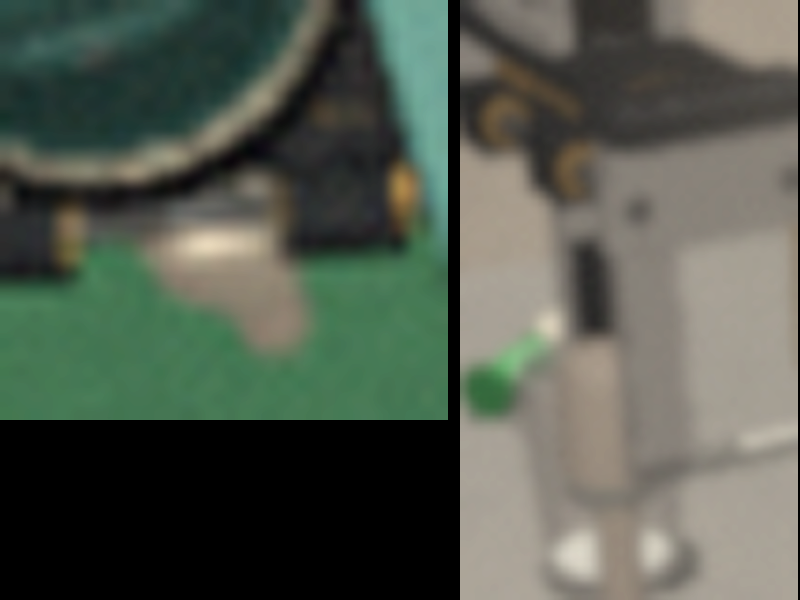

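Call:
drive_tool(commands=[[[0.005, 0, 0, 0], [0, 0, 0, 0], [0, 0, 0, 0]]])

```text
time: 16.85
tool_pos: [0.53, 0.2482, 0.1437]
ee_rot: [-3.018, 1.57, 0.262]
wrist_force: [-1.5, -0.6, 6.0]
width: 0.0332
```

Call:
drive_tool(commands=[[[0.005, 0, 0, 0], [0, 0, 0, 0], [0, 0, 0, 0]]])

```text
time: 17.15
tool_pos: [0.53, 0.2482, 0.1437]
ee_rot: [-3.021, 1.569, 0.259]
wrist_force: [-4.1, -1.4, 9.6]
width: 0.0332
```

The ring now bears the head: the wrist force rose from -1 N to +10 N with no further descent. I ease back 1 mm and open.

Call:
drive_tool(commands=[[[-0.006, 0, 0, 0], [0, 0, 0, 0]]])

```text
time: 17.35
tool_pos: [0.53, 0.2482, 0.1438]
ee_rot: [-3.067, 1.57, 0.213]
wrist_force: [-1.7, -0.6, 6.6]
width: 0.0331
```

Call:
drive_tool(commands=[[[0, 0, 0, 0], [0, 0, 0, 0], [0, 0, 0, 0], [0, 0, 0, 0], [0, 0, 0, 0], [0, 0, 0, 0], [0, 0, 0, 0]]], grip=0.7)

```text
time: 18.05
tool_pos: [0.5299, 0.2481, 0.1426]
ee_rot: [1.36, 1.571, -1.644]
wrist_force: [0.4, 0.3, -0.1]
width: 0.066
```

```bash
python3 -c "
from h import *
zz('17')"
```

```text
t 18.05 tcp [0.5299 0.2481 0.1426] xz [-0. -0. -1.] jaw ang -82.08 F [ 0.39  0.26 -0.14] w 0.066
```

View pics/z17.png

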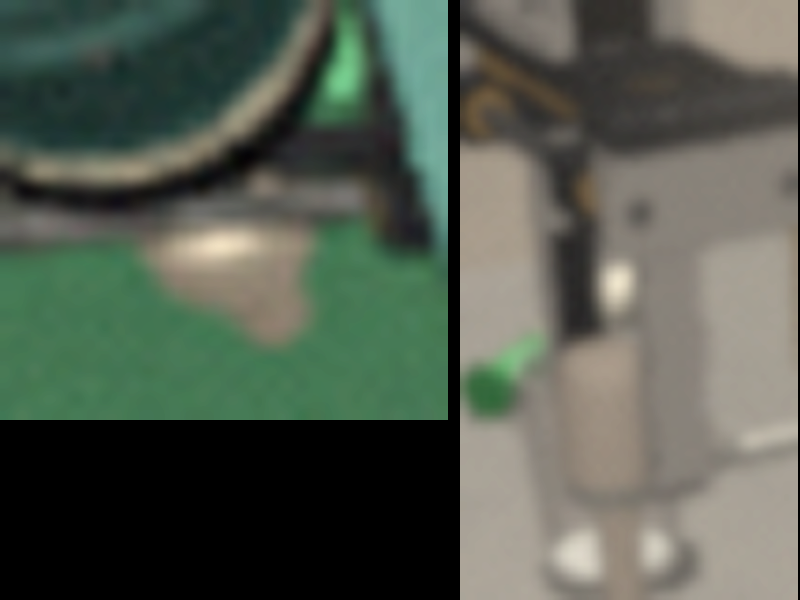

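The fingers are open and the head still sits on the ring, with its base at zoom y≈490. I lift away straight up.

Call:
drive_tool(commands=[[[-0.02, 0, 0, 0], [-0.04, 0, 0, 0], [-0.08, 0, 0, 0], [-0.1, 0, 0, 0], [-0.1, 0, 0, 0], [-0.1, 0, 0, 0], [-0.1, 0, 0, 0], [0, 0, 0.15, 0], [0, 0, 0.15, 0], [0, 0, 0.15, 0], [0, 0, 0.15, 0], [0, 0, 0, 0], [0, 0, 0, 0], [0, 0, 0, 0]]])

```text
time: 19.55
tool_pos: [0.3822, 0.2276, 0.2782]
ee_rot: [-3.053, 1.569, 0.227]
wrist_force: [0.9, -0.5, 0.9]
width: 0.0654
```

```bash
python3 - <<'E'
from h import *
st(); s=snap('side','side18'); t=snap('top','top18')
f=np.zeros((600,800,3),np.uint8)
a=cv2.resize(t['pixels'][165:265,195:275,::-1],None,fx=5,fy=5,interpolation=2); f[:500,:400]=a
b=cv2.resize(s['pixels'][100:240,195:290,::-1],None,fx=4.2,fy=4.2,interpolation=2); f[:b.shape[0],400:400+b.shape[1]]=b[:,:400]
cv2.imwrite('pics/z18.png',f)
d=lambda a,b,box:np.abs(a['pixels'].astype(int)-b['pixels'])[box[1]:box[3],box[0]:box[2]].mean()
s0=np.load('side0.npz');t0=np.load('top0.npz')
print('mortar diff',d(t0,t,(295,205,345,252)),'beaker',d(t0,t,(138,198,178,235)),'mortar side',d(s0,s,(247,235,302,280)))
E
```

```text
t 19.55 tcp [0.3822 0.2276 0.2782] xz [ 0.001  0.    -1.   ] jaw ang -82.1 F [ 0.92 -0.49  0.9 ] w 0.0654
mortar diff 6.013617021276596 beaker 5.513963963963964 mortar side 1.3353535353535353
```

View pics/z18.png

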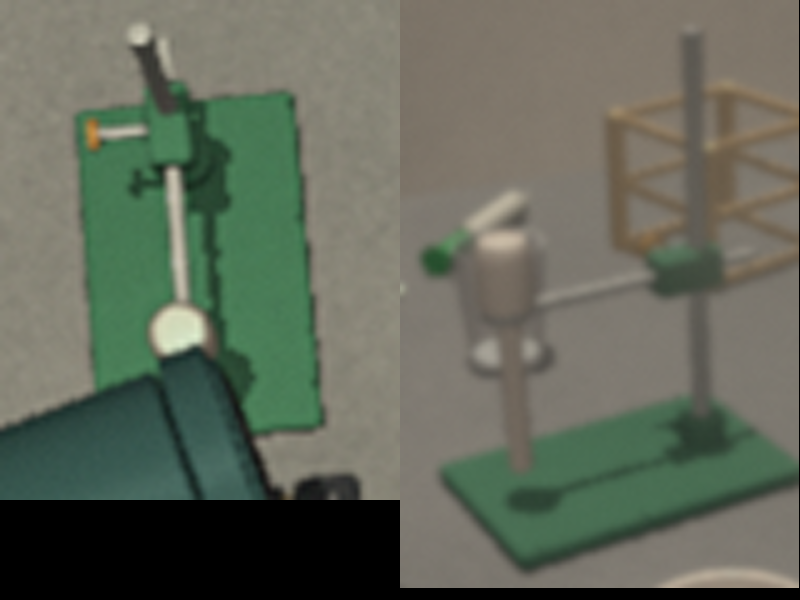

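The pestle hangs upright in the ring: head at zoom (502,275) on the ring, handle down to (521,468). I do a last numeric check, including the bystanders, before handing in.

```bash
python3 - <<'E'
from h import *
s=np.load('side18.npz');t=np.load('top18.npz');s0=np.load('side0.npz');t0=np.load('top0.npz')
hc=plane(t,(181/5+194.5,332/5+164.5),.187)[0]; rod=np.array([.64907,.26628]);y=np.radians(8)
A=np.array([[np.cos(y),np.sin(y)],[-np.sin(y),np.cos(y)]]); print('head',hc.round(4),'stand xy mm',(A@(hc[:2]-rod)*1e3+[120,0]).round(1))
p=hc.copy();p[2]=.035; q=hc.copy(); q[2]=.187
z=lambda P:(proj(s,P)[0]+.5-[195,100])*4.2+[400,0]
print('vertical would show head top',z(q).round(0),'tip',z(p).round(0),'seen (502,240),(521,470)')
def shift(a,b,box):
    g=[cv2.cvtColor(i['pixels'],cv2.COLOR_RGB2GRAY)[box[1]:box[3],box[0]:box[2]].astype(np.float32) for i in(a,b)]
    return cv2.phaseCorrelate(*g)
print('mortar shift px top',shift(t0,t,(295,205,345,252)),'side',shift(s0,s,(247,235,302,280)),'beaker top',shift(t0,t,(138,198,178,235)))
E
```

```text
head [0.5215 0.2467 0.187 ] stand xy mm [-9.1 -1.7]
vertical would show head top [498. 234.] tip [519. 467.] seen (502,240),(521,470)
mortar shift px top ((0.0008545824121419798, -0.07601349737597474), 0.9718002907435099) side ((-0.026845495960113652, 0.5534907485789446), 0.9806357556802255) beaker top ((-0.013196572685131969, -0.010762755466565466), 1.0008034697175026)
```

```bash
python3 - <<'E'
from h import *
print(robot.close_job()); st()
E
```

```text
the job is handed in; nothing more can be done
None
the job is handed in; nothing more can be done
```

The pestle is hanging in the small steel ring, handle down and head on the ring, and the job was handed in at about 19.6 s of the 67 s allowed. No verdict was reported.

**What I did:** I gripped the largest pestle by its head in the cradle. It did not swing upright by itself when lifted, and the tool cannot tilt. So I set it back, pivoted it upright with its tip against the cradle's stop, and carried it to the stand. I lowered it through the ring until the wrist force went from about -1 N to +10 N with no further descent, then opened the fingers and backed away.

**Last checks:**
- **Upright:** the side view fits a vertical pestle to within about 1°.
- **Position:** the top view puts the head at x ≈ -9 mm, y ≈ -1.7 mm in the stand's frame. Both are inside the limits, but the y value is only good to about 2 mm.
- **Height:** the shoulder met the ring with the TCP at 0.144 m. I did not measure the height of the pestle's middle separately.
- **Bystanders:** in the top view the mortar and the beaker moved by less than 0.1 px. The side view showed about 0.5 px for the mortar, well under 20 mm.

**Disagreements:** the triangulated ring height varied between 138 and 142 mm. The tip came out 7 mm higher than the arm's position implied. Just above the ring, the two views disagreed by about 2 mm on the centring. I followed the top view, and the tip entered the ring without any noticeable force.

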